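Pack the loose ultrasonic reference block and hold its caddy up level

ROBOT

A 6-joint arm with a two-finger parallel gripper is mounted at the origin on the work surface. World frame = base frame: x ahead of the robot, y to its left, z up, the work surface at z = 0. Lengths are in m, angles in degrees, forces in N, time in s.
With the tool pointing down it reaches from about 0.4 to 0.825 m from the base axis. Payload 7 kg.
Tool frame: the origin (TCP) lies between the finger pads, 19 mm behind the fingertips; this is the grasp point; z points along the fingers, y is the line along which they close (so a half turn about z gives the same grasp; the last joint's range is limited). The gripper opens to 88 mm and grips with 3 to 60 N. Pads are 19 mm wide; open, the fingers measure 130 mm over their backs; the gripper's body (78 mm by 193 mm) begins 47 mm behind the grasp point.
Start: joints at [83.887, 20.546, 0.682, 0, -70.136, -16.507], TCP at [0.26, 0.623, 0.245] pointing down, gripper open.
Joint ranges: [-176.03, 176.03], [-82.01, 121.73], [-58.28, 71.71], [-173.87, 95.51], [-174.79, -0.11], [-173.66, 173.66]. Speed limits (degrees/s): [136.94, 136.94, 172.46, 180, 180, 180].

INTERFACE

Orientations are given as [roll, pitch, yaw] about the fixed x, y, z axes, in that order (R = Rz(yaw) Ry(pitch) Rx(roll)).
In Python, from plant import r gives the robot as it stands.
- The arm moves only by the shell command python3 -m pendant 'ROWS' [OPENING] [FORCE]. ROWS is a JSON list of rows, 1 to 12 of them, each of 6 numbers: dx, dy, dz in m, then a rotation vector rx, ry, rz in degrees; each row is the pose to reach, as a shift and turn from the pose commanded when the command began, along the tool's axes at that moment; what a row does not reach only later rows make up. A row lasts 1/12 s, in which the tool goes at most 0.0417 m and 7.16 degrees, less where a joint would pass 70% of its speed; a pose out of reach is approached as far as the arm can. OPENING is the finger opening in m, set as the command begins (- or left out keeps the last). The fingers move at their own pace and stop on an object; FORCE is the grip in N (left out, the last holds). Time passes only in rows, so rows that do not move let the fingers close. It prints the time, the measured TCP pose, the force, the opening and the grip force at its end.
- r.get_state(): the state, without advancing time (a new reading comes with each control period).
- r.capture(name): name is "scene" or "top" or "wrist"; returns a dict with "frame" (480x640x3 uint8, red, green, blue), "z_map" (480x640 float32, m along the optical axis (not along the pixel's ray), 0 where there is no reading), "fx", "fy", "cx", "cy" (pixels), "cam_to_world" (4x4, takes a point from camera to world coordinates). Camera axes: x right, y down, z forward; pixel columns grow to the right and rows downward; lengths in m; the calibration is good to about 2 mm. A picture is of the moment at which its call begins.
- r.close_job(): hands the job in; it is judged then, once.
The state is a dict: "time_s": time; "joints": joint angles; "qd": joint speeds; "joint_torque": joint torques, N m; "tcp_pos": TCP position; "eef_rot": TCP orientation; "contact_force": force on the tool from outside, world axes, zero at the start; "moment": the same for the moment, N m; "gripper_width": finger opening in m; "gripper_force": force on a finger pad.
Only numpy, scipy, OpenCV 4.12 (cv2) and the standard library are available. Lean on these libraries where they do the work, as an engineer would, in place of code of your own. Each camera call takes 0.05 s, during which the arm holds its last target. There are 200 camera calls.

TASK

Put the loose square reference block back into its own square pocket in the grey caddy, standing fully down, lowering it in rather than dropping it; the round block is still in use, so leave it and everything else on the bench where it is. Then lift the caddy with its blocks by the black handle, about 10 cm clear of the mat, keeping it level all the way, and hold it level and still for at least two seconds. Finish while holding it there: do not put it down or let go.

Things in the scene. Friction and masses are not known exactly. Their poses are not given: they have to be found in the camera images.
- mat: Green cutting mat with a pale grid, 620 x 960 x 3 mm, fixed flat on the bench; its top, on which everything stands, is at z = 0.003. Origin under its centre.
- caddy: Loose grey plastic slab 80 (x) x 280 (y) x 36 (z) mm, 0.36 kg with handle, standing on the mat, turned up to 0.5 rad. Four pockets in a row along y, 28 mm deep, open on top, 3 mm chamfers; from +y to -y: large square (30 mm, empty), round (30 mm, empty), handle, medium square (26 mm) and small square (22 mm), both filled. White shape marks at their -x side. Origin: centre of the underside, z up.
- caddy_handle: Black handle fixed to the caddy: a straight bar 14 mm thick (caddy x), 84 mm long (caddy y), 18 mm tall, from 84 to 102 mm above the caddy's underside, on two steel posts under its ends (free below in the middle for 64 mm). Origin 36 mm above the caddy's underside, on its middle; axes as the caddy's.
- handle_grip (a point): Middle of the handle bar, 93 mm above the caddy's underside; the place to pinch it, across its 14 mm thickness. The packed caddy (about 0.57 kg) nearly balances here.
- large_pocket (a point): Centre of the floor of the large square pocket (30 mm wide) at the caddy's +y end, 115 mm along +y from the caddy's middle, 8 mm above its underside; its mouth is 28 mm higher. Home of the large block. Axes as the caddy's.
- medium_pocket (a point): Centre of the floor of the medium square pocket, 70 mm along -y from the caddy's middle, 8 mm above its underside. Axes as the caddy's.
- small_pocket (a point): Centre of the floor of the small square pocket, 115 mm along -y from the caddy's middle, 8 mm above its underside. Axes as the caddy's.
- large_block: The loose reference block: aluminium square bar 26 x 26 x 60 mm, 0.11 kg, upright on the mat left or right of the caddy. Origin: centre of its underside, z up, x and y square to its faces. Grip either pair of faces; any quarter turn fits the pocket. Seated, it stands 32 mm proud of the caddy, so keep the fingertips 33 mm or more above its underside (TCP about 54 mm above it).
- medium_block: Aluminium square bar 22 x 22 x 50 mm standing in the medium pocket. Origin at the centre of its underside, z up.
- small_block: Aluminium square bar 18 x 18 x 40 mm standing in the small pocket. Origin at the centre of its underside, z up.
- round_block: Round aluminium bar, 26 mm diameter, 60 mm tall, standing on the mat on the other side of the caddy from the large block; still in use, leave alone. Origin at the centre of its underside.
- specimen: White slab with a pale yellow top, 110 x 150 x 23 mm, lying on the mat beyond the caddy; leave alone. Origin at the centre of its underside.
- gel_jar: White lidded jar, 60 mm diameter, 85 mm tall; leave alone. Origin at the centre of its underside.
- probe: Ultrasonic probe standing up: steel cylinder 32 mm diameter, with a narrower black and brass top, 62 mm tall in all; leave alone. Origin at the centre of its underside.
- rule: Steel rule 20 x 150 x 4 mm lying on the mat; leave alone. Origin at the centre of its underside.
- marker: White marker pen with a black cap, 15 x 138 x 15 mm, lying on the mat; leave alone. Origin on its underside near its middle.
- driver: Screwdriver with a black handle lying on the mat; leave alone. Its x axis runs from handle to tip; origin under its middle.

How it is judged:
By the outcome, as a careful person would: the job done as asked, in the order asked, and still so for the second after the job is handed in, while the arm keeps its last pose, push and grip.
It also fails if it takes over 59 s, if anything falls off the work surface, if the arm or the gripper's body presses on something with over 40 N, if the wrist force passes 120 N, or if a joint passes its speed limit or range.

## Working session

There is one attempt and no reset: what is moved stays moved. The work goes in short steps, Python scripts to look and compute and a shell command to move; the robot and the scene stay as the last step left them, time stands still between calls to the robot, and variables do not carry over. Pictures are saved under pics/ and viewed, at most 10 in all, crops included, and the job is handed in when it is done.

```bash
ls; mkdir -p pics; python3 - <<'E'
from plant import r
import cv2,numpy as np
for n in("top","scene"):
    c=r.capture(n);cv2.imwrite(f"pics/{n}0.png",c["frame"][:,:,::-1]);np.savez(f"{n}0.npz",**c)
    print(n,c["fx"],c["cx"],c["cy"],np.round(c["cam_to_world"],3))
print(r.get_state())
E
```

```text
pics
top 446.83176964614563 314.2182752858941 237.4152324034345 [[-0.007 -0.995  0.101  0.491]
 [-1.     0.007 -0.001  0.045]
 [-0.    -0.101 -0.995  0.955]
 [ 0.     0.     0.     1.   ]]
scene 496.0524755929705 317.86895287727623 237.09918816246906 [[ 0.342  0.732 -0.589  1.171]
 [ 0.94  -0.264  0.218 -0.163]
 [ 0.004 -0.628 -0.779  0.883]
 [ 0.     0.     0.     1.   ]]
{'time_s': 0.1, 'joints': array([ 8.38883110e+01,  2.05863713e+01,  6.39447902e-01, -1.71888066e-02,
       -7.01363367e+01, -1.65068853e+01]), 'qd': array([-0.05609985, -0.14088572,  0.11790136, -0.0048973 ,  0.01747313,
        0.13434174]), 'joint_torque': array([-2.48065655e-03, -5.84165955e+01,  2.93752116e+01,  7.01548308e+00,
        1.02076528e-02, -4.11791859e-05]), 'tcp_pos': array([0.2594698 , 0.62269481, 0.24453215]), 'eef_rot': array([ 1.79915580e+02, -8.16526610e-03, -2.26244206e+01]), 'contact_force': array([ 0.80631182,  0.14052544, -0.96868174]), 'moment': array([0.02640518, 0.04752191, 0.00100501]), 'gripper_force': 0.0, 'gripper_width': 0.08781562246513415}
```

View pics/top0.png

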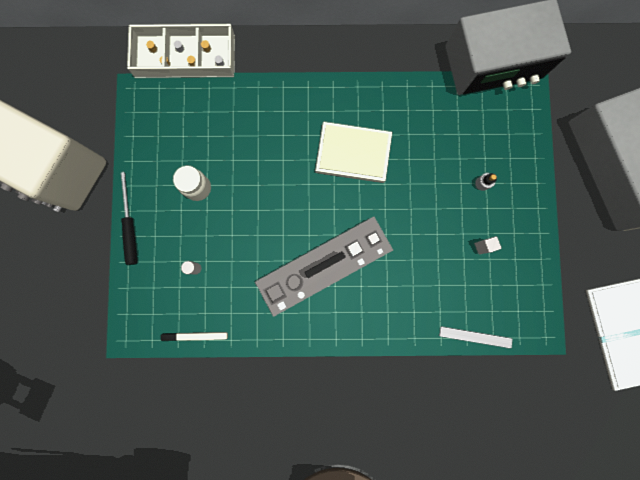

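View pics/scene0.png

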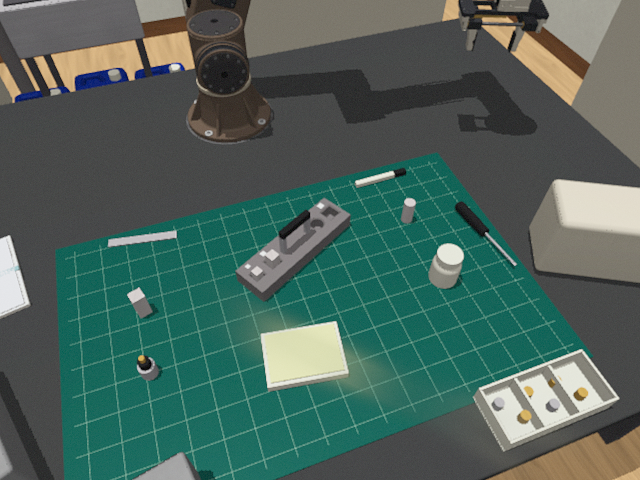

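The top view shows the caddy from (275,293), the large pocket, to (374,238), the small pocket. Its black handle is near (325,264). The large block's top is at about (492,244), the round block is at (190,268), and the specimen and probe are farther out.

```bash
cat > h.py <<'E'
import numpy as np,cv2
def ray(c,uv,z):
    uv=np.asarray(uv,float).reshape(-1,2);T=c["cam_to_world"]
    d=np.c_[(uv[:,0]-c["cx"])/c["fx"],(uv[:,1]-c["cy"])/c["fy"],np.ones(len(uv))]@T[:3,:3].T
    return T[:3,3]+d*((z-T[2,3])/d[:,2])[:,None]
def cloud(c):
    v,u=np.mgrid[:480,:640];Z=c["z_map"]
    P=np.stack([(u-c["cx"])/c["fx"]*Z,(v-c["cy"])/c["fy"]*Z,Z],-1)
    T=c["cam_to_world"];P=P@T[:3,:3].T+T[:3,3];P[Z==0]=-9
    return P
def rect(P):
    (x,y),(w,h),a=cv2.minAreaRect((P[:,:2]*1000).astype(np.float32));return np.round([x,y,w,h,a],1)
E
python3 - <<'E'
from h import *
for n in("top","scene"):
    c=dict(np.load(n+"0.npz"));P=cloud(c);f=c["frame"].astype(int)
    reg=lambda x0,x1,y0,y1,z0,z1:(P[...,0]>x0)&(P[...,0]<x1)&(P[...,1]>y0)&(P[...,1]<y1)&(P[...,2]>z0)&(P[...,2]<z1)
    for nm,m,z in(("caddytop",reg(.3,.6,-.15,.2,.033,.045),.039),("handle",reg(.3,.6,-.15,.2,.095,.115),.105),
      ("block",reg(.4,.56,-.45,-.27,.056,.07),.063),("medium",reg(.3,.6,-.15,.2,.055,.067),.061),("small",reg(.3,.6,-.15,.2,.048,.055),.051)):
        v,u=np.nonzero(m)
        if len(u)<5: print(n,nm,len(u));continue
        k,l,s,_=cv2.connectedComponentsWithStats(m.astype(np.uint8));b=1+s[1:,4].argmax()
        v,u=np.nonzero(l==b);Q=ray(c,np.c_[u,v],z)
        print(n,nm,len(u),"z",np.median(P[l==b][:,2]).round(4),"rect",rect(Q),"mean",Q.mean(0).round(4),"px",u.mean().round(),v.mean().round())
E
python3 - <<'E'
import cv2
a=cv2.imread("pics/top0.png")
x=cv2.resize(a[210:325,245:400],None,fx=4,fy=4,interpolation=cv2.INTER_CUBIC)
y=cv2.resize(a[225:265,460:520],None,fx=2.9,fy=2.9,interpolation=cv2.INTER_CUBIC)
x[0:y.shape[0],0:y.shape[1]]=y
cv2.imwrite("pics/crop0.png",x)
E
```

```text
top caddytop 4135 z 0.038 rect [526.6  24.2  79.9 279.5  28.5] mean [0.5229 0.0271 0.039 ] px 323.0 268.0
top handle 324 z 0.1039 rect [526.7  24.1  14.   83.   28.6] mean [0.5265 0.0242 0.105 ] px 325.0 264.0
top block 44 z 0.0617 rect [ 554.5 -315.6   28.1    8.    89.6] mean [ 0.5558 -0.3122  0.063 ] px 492.0 249.0
top medium 120 z 0.0598 rect [559.9 -37.   21.6  22.3  29.2] mean [ 0.5597 -0.0371  0.061 ] px 355.0 248.0
top small 69 z 0.0505 rect [581.4 -76.8  17.7  17.6  29.9] mean [ 0.5816 -0.0767  0.051 ] px 374.0 238.0
scene caddytop 2754 z 0.038 rect [530.2  22.5  84.4 281.6  28.4] mean [0.5343 0.0187 0.039 ] px 293.0 245.0
scene handle 281 z 0.1035 rect [532.4  21.5  19.9  87.5  27.7] mean [0.5322 0.0204 0.105 ] px 293.0 224.0
scene block 32 z 0.062 rect [ 558.8 -315.5    8.8   20.2   14.6] mean [ 0.5575 -0.3143  0.063 ] px 135.0 291.0
scene medium 104 z 0.0594 rect [562.9 -39.7  23.8  23.8  28.8] mean [ 0.5629 -0.0393  0.061 ] px 271.0 255.0
scene small 61 z 0.0502 rect [583.8 -78.7  18.   18.   33.2] mean [ 0.5835 -0.0789  0.051 ] px 256.0 271.0
```

View pics/crop0.png

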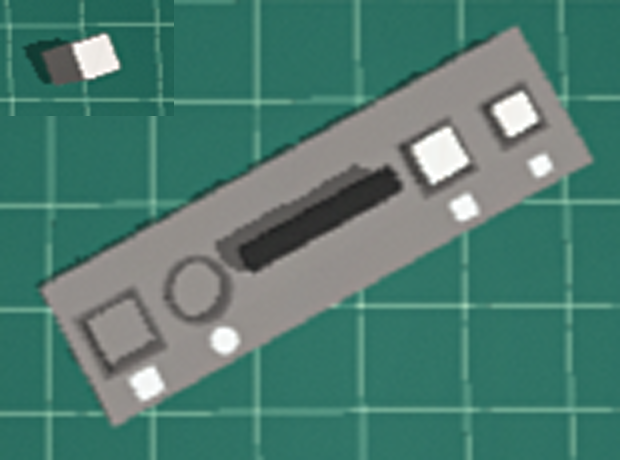

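The crop shows both the empty pockets and the handle clearly. The block's white top and its shaded side are separate. My block search region cut part of it off, so I'll measure it again.

```bash
python3 - <<'E'
from h import *
for n in("top","scene"):
    c=dict(np.load(n+"0.npz"));P=cloud(c);g=c["frame"].min(-1)
    m=(P[...,0]>.48)&(P[...,0]<.62)&(P[...,1]>-.40)&(P[...,1]<-.25)&(P[...,2]>.056)&(P[...,2]<.07)
    for nm,mm in(("depth",m),("bright",m&(g>170))):
        v,u=np.nonzero(mm);Q=ray(c,np.c_[u,v],.063)
        print(n,nm,len(u),rect(Q),Q.mean(0).round(4),u.mean(),v.mean())
    # round block too
    m=(P[...,0]>.4)&(P[...,0]<.62)&(P[...,1]>.25)&(P[...,1]<.4)&(P[...,2]>.056)&(P[...,2]<.07)
    v,u=np.nonzero(m);Q=ray(c,np.c_[u,v],.063);print("round",len(u),Q.mean(0).round(4))
E
```

```text
top depth 181 [ 565.8 -312.8   25.7   28.    17.9] [ 0.5658 -0.3128  0.063 ] 492.35911602209944 244.37016574585635
top bright 162 [ 566.3 -313.4   25.1   25.2   17.9] [ 0.5664 -0.3134  0.063 ] 492.65432098765433 244.0679012345679
round 134 [0.5247 0.2962 0.063 ]
scene depth 180 [ 570.3 -314.8   31.4   26.    17.8] [ 0.5698 -0.3151  0.063 ] 135.50555555555556 296.19444444444446
scene bright 144 [ 567.2 -315.5   25.2   25.3   18.3] [ 0.5672 -0.3155  0.063 ] 135.15972222222223 295.1736111111111
round 85 [0.5281 0.294  0.063 ]
```

```bash
cat >> h.py <<'E'
from scipy.spatial.transform import Rotation as Ro
def go(x,y,z,yaw):
    from plant import r
    s=r.get_state();R=Ro.from_euler("xyz",s["eef_rot"],degrees=True)
    d=R.inv().apply(np.array([x,y,z])-s["tcp_pos"]);w=(R.inv()*Ro.from_euler("xyz",[180,0,yaw],degrees=True)).as_rotvec(degrees=True)
    print("go",d.round(4),w.round(2),"rows",np.linalg.norm(d)/.0417, np.linalg.norm(w)/7.16,"j",s["joints"].round(0),"t",s["time_s"],"w",s["gripper_width"])
E
python3 -c "
from h import *;go(.5,.2,.245,-72.1)"
```

```text
go [0.3846 0.2976 0.    ] [ 8.000e-02 -4.000e-02  4.948e+01] rows 11.662812576386974 6.910005800305642 j [ 84.  21.   1.  -0. -70. -17.] t 0.1 w 0.08781562246513415
```

```bash
python3 -m pendant '[[0.03,0.024,0,0,0,4],[0.064,0.05,0,0,0,9],[0.097,0.075,0,0,0,14],[0.129,0.1,0,0,0,19],[0.161,0.125,0,0,0,24],[0.194,0.15,0,0,0,29],[0.226,0.175,0,0,0,34],[0.258,0.2,0,0,0,39],[0.29,0.225,0,0,0,44],[0.32,0.249,0,0,0,49.5],[0.353,0.273,0,0,0,49.5],[0.385,0.298,0,0,0,49.5]]' 0.086; python3 -c "
from h import *;go(.567,-.314,.2,-72.1)"
```

```text
time_s: 1.1
tcp_pos: [0.5008, 0.1981, 0.2454]
eef_rot: [-180.0, 0.0, -72.1]
contact_force: [1.1, -0.4, 0.3]
gripper_width: 0.0856
gripper_force: 0.0
go [0.5077 0.0941 0.0453] [-0.    0.01 -0.03] rows 12.429705089505168 0.004954149179544905 j [ 42.   8. -17.  -0. -66. -25.] t 1.1 w 0.08561220560729854
```

```bash
python3 -m pendant '[[0.04,0.007,0.004,0,0,0],[0.08,0.015,0.007,0,0,0],[0.12,0.022,0.01,0,0,0],[0.16,0.03,0.014,0,0,0],[0.2,0.037,0.018,0,0,0],[0.24,0.044,0.021,0,0,0],[0.28,0.052,0.025,0,0,0],[0.32,0.06,0.028,0,0,0],[0.36,0.067,0.032,0,0,0],[0.4,0.074,0.035,0,0,0],[0.44,0.082,0.039,0,0,0],[0.475,0.088,0.042,0,0,0]]'; python3 - <<'E'
from h import *;go(.567,-.314,.2,-72.1)
from plant import r
c=r.capture("wrist");cv2.imwrite("pics/w1.png",c["frame"][:,:,::-1]);np.savez("w1.npz",**c)
print(c["cam_to_world"].round(3))
P=cloud(c);m=(abs(P[...,0]-.567)<.06)&(abs(P[...,1]+.314)<.06)&(P[...,2]>.056)&(P[...,2]<.07)
v,u=np.nonzero(m);Q=ray(c,np.c_[u,v],.063);print(len(u),rect(Q),Q.mean(0),u.mean(),v.mean())
E
```

```text
time_s: 2.1
tcp_pos: [0.562, -0.2816, 0.2026]
eef_rot: [180.0, 0.0, -72.2]
contact_force: [1.0, 1.0, -1.0]
gripper_width: 0.0861
gripper_force: 0.0
go [0.0323 0.0051 0.0026] [ 0.04  0.03 -0.05] rows 0.7878989102850781 0.010344106101844623 j [ -9.  18.  -9.  -0. -63.  27.] t 2.1 w 0.08607630884809878
[[-0.952 -0.296 -0.081  0.582]
 [-0.307  0.919  0.247 -0.346]
 [ 0.002  0.26  -0.966  0.342]
 [ 0.     0.     0.     1.   ]]
1037 [ 565.4 -313.5   25.3   26.6   17.9] [ 0.56553324 -0.31340876  0.063     ] 324.4397299903568 192.6933461909354
```

View pics/w1.png

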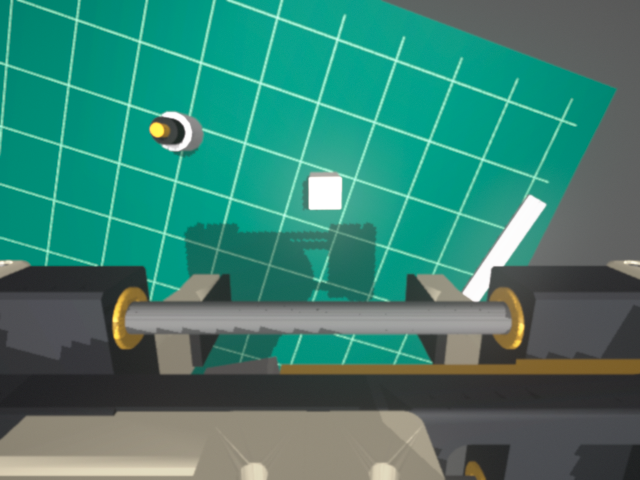

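In the wrist view the block top is at (325,192), square to the fingers, and the probe (175,130) and rule (505,245) are well clear. All the views agree on about (0.566, -0.314), yaw 17.9. I'll move over it and then go down.

```bash
python3 -m pendant '[[0.016,0.002,0.01,0,0,0],[0.0325,0.004,0.03,0,0,0],[0.0325,0.004,0.06,0,0,0],[0.0325,0.004,0.09,0,0,0],[0.0325,0.004,0.115,0,0,0],[0.0325,0.004,0.13,0,0,0],[0.0325,0.004,0.138,0,0,0],[0.0325,0.004,0.1425,0,0,0],[0.0325,0.004,0.1425,0,0,0],[0.0325,0.004,0.1425,0,0,0]]'; python3 -c "
from h import *;go(.566,-.314,.06,-72.1)"
```

```text
time_s: 2.98
tcp_pos: [0.5693, -0.3115, 0.0617]
eef_rot: [-180.0, -0.0, -72.1]
contact_force: [0.9, -0.9, 1.3]
gripper_width: 0.0862
gripper_force: 0.0
go [0.0014 0.0039 0.0017] [-0.05 -0.04  0.  ] rows 0.10797361027271146 0.009300302549259192 j [-11.  27. -15.   0. -48.  29.] t 2.9833 w 0.08615927094792218
```

```bash
python3 -m pendant '[[0.001,0.004,0.002,0,0,0],[0.001,0.004,0.002,0,0,0],[0.001,0.004,0.002,0,0,0]]'; python3 -c "
from h import *;go(.566,-.314,.06,-72.1)"
```

```text
time_s: 3.23
tcp_pos: [0.5653, -0.3137, 0.0597]
eef_rot: [-179.9, -0.0, -72.1]
contact_force: [1.0, -0.8, -0.5]
gripper_width: 0.086
gripper_force: 0.0
go [ 0.0005 -0.0006 -0.0003] [-0.07 -0.04 -0.03] rows 0.018719439523096064 0.011670639597011544 j [-12.  27. -15.   0. -47.  30.] t 3.2333 w 0.08595258151421818
```

```bash
python3 -m pendant '[[0,0,0,0,0,0],[0,0,0,0,0,0],[0,0,0,0,0,0],[0,0,0,0,0,0],[0,0,0,0,0,0],[0,0,0,0,0,0],[0,0,0,0,0,0],[0,0,0,0,0,0],[0,0,0,0,0,0],[0,0,0,0,0,0],[0,0,0,0,0,0],[0,0,0,0,0,0]]' 0.01 25; python3 -m pendant '[[0,0,-0.01,0,0,0],[0,0,-0.03,0,0,0],[0,0,-0.06,0,0,0],[0,0,-0.09,0,0,0],[0,0,-0.11,0,0,0],[0,0,-0.12,0,0,0]]'; python3 -c "
from h import *;c,s=np.cos(np.radians(28.5)),np.sin(np.radians(28.5))
p=(.5272-.115*s,.0238+.115*c);print(p);go(*p,.18,-61.5)"
```

```text
time_s: 4.23
tcp_pos: [0.5652, -0.3135, 0.0588]
eef_rot: [-180.0, -0.0, -72.1]
contact_force: [1.0, -1.1, -1.3]
gripper_width: 0.026
gripper_force: 24.9
time_s: 4.73
tcp_pos: [0.5663, -0.3141, 0.1831]
eef_rot: [-179.8, -0.2, -72.1]
contact_force: [0.3, -0.2, -0.6]
gripper_width: 0.026
gripper_force: 24.9
(np.float64(0.47232674257014506), np.float64(0.12486396795612603))
go [-0.4466 -0.0454  0.0019] [ -0.2  -0.2 -10.6] rows 10.76543997096433 1.4812531454968456 j [-12.  20.  -8.   0. -61.  30.] t 4.7333 w 0.02604039172299317
```

```bash
python3 -m pendant '[[-0.02,-0.002,-0.01,0,0,-1],[-0.055,-0.006,-0.015,0,0,-3],[-0.095,-0.01,-0.02,0,0,-5],[-0.135,-0.014,-0.02,0,0,-7],[-0.175,-0.018,-0.02,0,0,-9],[-0.215,-0.022,-0.02,0,0,-10.6],[-0.255,-0.026,-0.02,0,0,-10.6],[-0.295,-0.03,-0.02,0,0,-10.6],[-0.335,-0.034,-0.02,0,0,-10.6],[-0.375,-0.038,-0.02,0,0,-10.6],[-0.41,-0.042,-0.02,0,0,-10.6],[-0.44,-0.045,-0.02,0,0,-10.6]]'; python3 -m pendant '[[-0.006,0,0,0,0,0],[-0.006,0,0,0,0,0],[-0.006,0,0,0,0,0],[-0.006,0,0,0,0,0]]'; python3 - <<'E'
from h import *;go(.4723,.1249,.18,-61.5)
from plant import r
for n in("wrist","top","scene"):
    c=r.capture(n);np.savez(n+"2.npz",**c);cv2.imwrite(f"pics/{n}2.png",c["frame"][:,:,::-1])
E
```

```text
time_s: 5.73
tcp_pos: [0.4716, 0.121, 0.1988]
eef_rot: [180.0, 0.0, -61.5]
contact_force: [1.1, -0.1, -1.4]
gripper_width: 0.0263
gripper_force: 24.9
time_s: 6.07
tcp_pos: [0.4699, 0.1235, 0.1986]
eef_rot: [180.0, -0.0, -61.5]
contact_force: [0.4, -0.5, -1.2]
gripper_width: 0.026
gripper_force: 24.9
go [-0.0001 -0.0028  0.0186] [ 0.05 -0.   -0.05] rows 0.4515401626424682 0.009408963116646032 j [ 38.   5. -26.  -0. -59. -10.] t 6.0667 w 0.026004038207527683
```

View pics/wrist2.png

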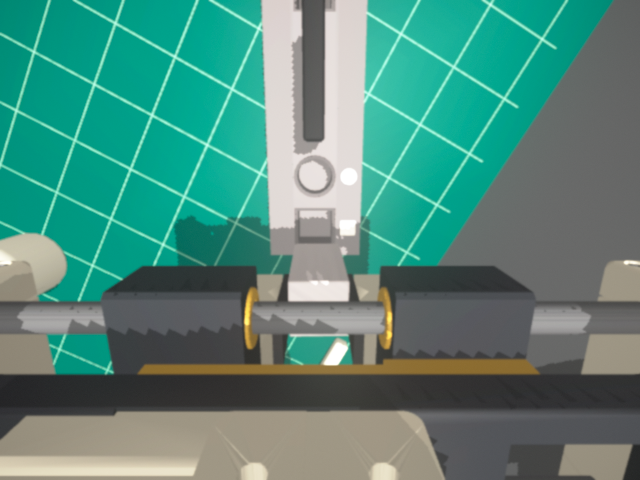

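The wrist view shows the held block (318,270) in line with the empty pocket (315,225). I'll measure the offset between the two in this view and in the top view.

```bash
python3 - <<'E'
from h import *
a=np.radians(28.5);ex=np.array([np.cos(a),np.sin(a)]);ey=np.array([-np.sin(a),np.cos(a)]);o=np.array([.5272,.0238])
tcp=(np.array([.4699,.1235])-o);print("tcp in caddy",tcp@ex,tcp@ey)
for n in("wrist2","top2","top0","scene0"):
    c=dict(np.load(n+".npz"));P=cloud(c);X=(P[...,:2]-o)@ex;Y=(P[...,:2]-o)@ey;Z=P[...,2]
    m=(abs(Z-.039)<.006)&(abs(X)<.06)&(abs(Y)<.17)
    v,u=np.nonzero(m);Q=ray(c,np.c_[u,v],.039)[:,:2]-o;q=Q@ex;y=Q@ey
    print(n,"caddy")
    for y0 in(-120,-70,70,90,):
        s=abs(y-y0/1000)<.006
        if s.sum()>20:print("  y",y0,"x",q[s].min().round(4),q[s].max().round(4),((q[s].min()+q[s].max())/2).round(4))
    print("  yrange",y.min().round(4),y.max().round(4))
    m=(abs(X)<.02)&(abs(Y-.115)<.022)&(Z<.03)&(Z>-.01)
    print("  pocket low pts",m.sum(),np.round([X[m].min(),X[m].max(),Y[m].min(),Y[m].max(),np.median(Z[m])],4) if m.any() else "")
    m=(Z>.13)&(Z<.198)&(abs(X)<.03)&(abs(Y-.115)<.04)
    if m.any():print("  held",m.sum(),np.percentile(X[m],[2,50,98]).round(4),np.percentile(Y[m],[2,50,98]).round(4),Z[m].min())
E
```

```text
tcp in caddy -0.002783492157647672 0.11495926309527352
wrist2 caddy
  y 70 x -0.0403 0.0398 -0.0003
  y 90 x -0.0402 0.0398 -0.0002
  yrange -0.0593 0.1419
  pocket low pts 1006 [-0.0152  0.0149  0.1053  0.1329  0.0118]
  held 2364 [-0.028  -0.0029  0.0224] [0.1016 0.1021 0.1075] 0.14414848658902857
top2 caddy
  y -120 x -0.0401 0.0394 -0.0004
  y -70 x -0.0403 0.0396 -0.0003
  y 70 x -0.04 0.0397 -0.0002
  y 90 x -0.04 0.0393 -0.0004
  yrange -0.1394 0.093
  pocket low pts 0 
top0 caddy
  y -120 x -0.0401 0.0394 -0.0004
  y -70 x -0.0403 0.0396 -0.0003
  y 70 x -0.04 0.0397 -0.0002
  y 90 x -0.04 0.0396 -0.0002
  yrange -0.1394 0.1403
  pocket low pts 213 [-0.0149  0.0149  0.1023  0.1308  0.01  ]
scene0 caddy
  y -120 x -0.0403 0.0427 0.0012
  y -70 x -0.0399 0.0424 0.0013
  y 70 x -0.0249 0.043 0.0091
  y 90 x -0.0395 0.0432 0.0018
  yrange -0.1436 0.1383
  pocket low pts 102 [-0.0178  0.009   0.1066  0.131   0.0175]
```

```bash
python3 -m pendant '[[-0.0008,-0.0025,0.02,0,0,0],[-0.0008,-0.0025,0.05,0,0,0],[-0.0008,-0.0025,0.075,0,0,0],[-0.0008,-0.0025,0.09,0,0,0],[-0.0008,-0.0025,0.095,0,0,0],[-0.0008,-0.0025,0.095,0,0,0],[-0.0008,-0.0025,0.095,0,0,0]]'; python3 -c "
from h import *
a=np.radians(28.5);go(.5272-.0003*np.cos(a)-.1158*np.sin(a),.0238-.0003*np.sin(a)+.1158*np.cos(a),.095,-61.5)"
```

```text
time_s: 6.8
tcp_pos: [0.4724, 0.126, 0.1044]
eef_rot: [-180.0, -0.0, -61.5]
contact_force: [-0.0, 0.1, -1.1]
gripper_width: 0.026
gripper_force: 24.9
go [0.0001 0.0009 0.0094] [-0.02 -0.02 -0.05] rows 0.22714860757676097 0.007322125681859521 j [ 38.  11. -33.   0. -45. -10.] t 6.8 w 0.026035164876915033
```

```bash
python3 -m pendant '[[0,0.0008,0.004,0,0,0],[0,0.0008,0.008,0,0,0],[0,0.0008,0.011,0,0,0],[0,0.0008,0.014,0,0,0],[0,0.0008,0.017,0,0,0],[0,0.0008,0.019,0,0,0],[0,0.0008,0.019,0,0,0]]'; python3 -c "
from h import *
a=np.radians(28.5);go(.5272-.0003*np.cos(a)-.1158*np.sin(a),.0238-.0003*np.sin(a)+.1158*np.cos(a),.067,-61.5)"
```

```text
time_s: 7.38
tcp_pos: [0.4709, 0.1257, 0.0844]
eef_rot: [180.0, -0.0, -61.5]
contact_force: [-0.1, -0.6, -1.6]
gripper_width: 0.0258
gripper_force: 24.9
go [ 0.0006 -0.0005  0.0174] [ 0.04 -0.   -0.02] rows 0.41810508415874437 0.006303497906970765 j [ 38.  13. -34.  -0. -43. -10.] t 7.3833 w 0.02579822324193263
```

```bash
python3 -m pendant '[[0,0,0.003,0,0,0],[0,0,0.006,0,0,0],[0,0,0.009,0,0,0],[0,0,0.012,0,0,0],[0,0,0.014,0,0,0],[0,0,0.0155,0,0,0],[0,0,0.0165,0,0,0],[0,0,0.0165,0,0,0]]'; python3 -m pendant '[[0,0,0.0005,0,0,0],[0,0,0.001,0,0,0],[0,0,0.001,0,0,0]]'
```

```text
time_s: 8.05
tcp_pos: [0.4711, 0.1258, 0.0682]
eef_rot: [180.0, -0.0, -61.5]
contact_force: [-0.5, -0.3, -1.7]
gripper_width: 0.0263
gripper_force: 24.9
time_s: 8.3
tcp_pos: [0.4712, 0.1259, 0.0674]
eef_rot: [-180.0, 0.0, -61.5]
contact_force: [0.2, 0.2, -1.1]
gripper_width: 0.0259
gripper_force: 24.9
```

```bash
python3 -m pendant '[[0,0,0.0005,0,0,0],[0,0,0.001,0,0,0],[0,0,0.001,0,0,0]]';python3 -m pendant '[[0,0,0.0005,0,0,0],[0,0,0.0005,0,0,0],[0,0,0.0005,0,0,0]]'
```

```text
time_s: 8.55
tcp_pos: [0.4713, 0.1259, 0.0666]
eef_rot: [-180.0, -0.0, -61.5]
contact_force: [-0.7, -0.0, 3.1]
gripper_width: 0.0261
gripper_force: 24.9
time_s: 8.8
tcp_pos: [0.4716, 0.126, 0.0665]
eef_rot: [-179.9, -0.0, -61.5]
contact_force: [-0.8, -1.7, 5.5]
gripper_width: 0.026
gripper_force: 25.0
```

The block has touched the pocket floor, at the height I predicted. I'll release it and back off straight up.

```bash
python3 -m pendant '[[0,0,0,0,0,0],[0,0,0,0,0,0],[0,0,0,0,0,0],[0,0,0,0,0,0],[0,0,0,0,0,0],[0,0,0,0,0,0]]' 0.06; python3 -m pendant '[[0,0,-0.005,0,0,0],[0,0,-0.02,0,0,0],[0,0,-0.05,0,0,0],[0,0,-0.085,0,0,0],[0,0,-0.115,0,0,0],[0,0,-0.12,0,0,0],[-0.02,0,-0.12,0,0,0],[-0.06,0,-0.12,0,0,0],[-0.09,0,-0.12,0,0,0],[-0.09,0,-0.12,0,0,0]]'; python3 - <<'E'
from h import *
from plant import r
a=np.radians(28.5);ex=np.array([np.cos(a),np.sin(a)]);ey=np.array([-np.sin(a),np.cos(a)]);o=np.array([.5272,.0238])
for n in("top","wrist"):
    c=r.capture(n);np.savez(n+"3.npz",**c);cv2.imwrite(f"pics/{n}3.png",c["frame"][:,:,::-1])
    P=cloud(c);Z=P[...,2]
    X=(P[...,:2]-o)@ex;Y=(P[...,:2]-o)@ey
    for nm,z0,z1,z,yc in(("caddy",.033,.045,.039,0),("handle",.098,.112,.105,0),("large",.063,.079,.071,.115)):
        m=(Z>z0)&(Z<z1)&(abs(X)<.06)&(abs(Y-yc)<(.17 if yc==0 else .03));v,u=np.nonzero(m)
        if len(u)>5:
            q=rect(ray(c,np.c_[u,v],z));d=q[:2]/1000-o
            print(n,nm,len(u),q,"incaddy",(d@ex).round(4),(d@ey).round(4),"z",np.median(Z[m]).round(4))
go(.527,.0242,.17,-61.5)
E
```

```text
time_s: 9.3
tcp_pos: [0.4711, 0.1258, 0.0658]
eef_rot: [180.0, -0.0, -61.5]
contact_force: [-0.1, -0.1, 0.7]
gripper_width: 0.0577
gripper_force: 0.0
time_s: 10.13
tcp_pos: [0.4269, 0.208, 0.1865]
eef_rot: [-179.9, 0.1, -61.4]
contact_force: [0.3, 0.1, 0.0]
gripper_width: 0.0597
gripper_force: 0.0
top caddy 4354 [526.7  24.1  79.9 279.7  28.5] incaddy -0.0003 0.0005 z 0.0381
top handle 323 [526.6  24.1  13.9  82.9  28.4] incaddy -0.0004 0.0005 z 0.1038
top large 176 [472.4 124.8  25.5  26.2  26.7] incaddy 0.0 0.1149 z 0.07
wrist caddy 12498 [483.9 103.1  80.1 103.8  28.5] incaddy -0.0002 0.0904 z 0.0392
wrist large 1480 [471.2 126.7  25.8  25.5  28.7] incaddy -0.0001 0.1172 z 0.0713
go [ 2.069e-01 -1.000e-04  1.610e-02] [-0.02  0.01  0.13] rows 4.977684815346943 0.0178367162308672 j [ 50.   4. -29.   0. -57. -21.] t 10.2333 w 0.06024823625584238
```

View pics/top3.png

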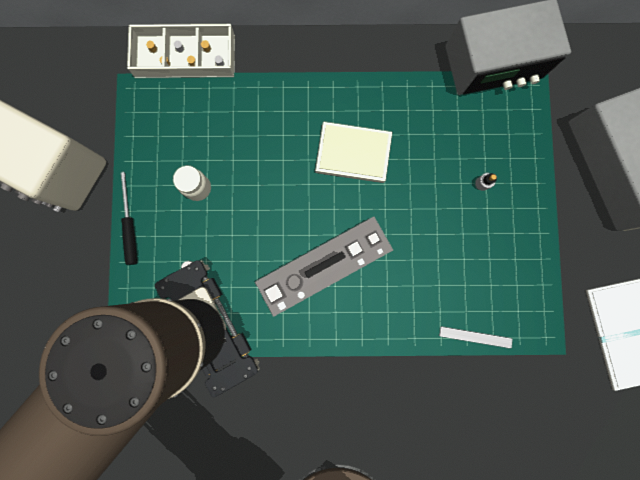

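The large block is seated: its top is about 32 mm proud, it sits in the pocket at (273,294), and the caddy hasn't moved. I worked out the packed caddy's centre of mass at about 6 mm toward +y, so I'll pinch the bar about 5 mm off its middle on that side.

```bash
python3 -m pendant '[[0.02,0,0.002,0,0,0],[0.06,0,0.006,0,0,0],[0.1,0,0.01,0,0,0],[0.14,0,0.014,0,0,0],[0.175,0,0.016,0,0,0],[0.195,0,0.016,0,0,0],[0.202,0,0.016,0,0,0],[0.202,0,0.016,0,0,0],[0.202,0,0.016,0,0,0]]'; python3 -c "
from h import *
a=np.radians(28.5);go(.5272-.0003*np.cos(a)-.0055*np.sin(a),.0238-.0003*np.sin(a)+.0055*np.cos(a),.096,-61.5)"
```

```text
time_s: 10.98
tcp_pos: [0.5243, 0.0267, 0.1697]
eef_rot: [180.0, 0.0, -61.6]
contact_force: [0.1, -0.0, 0.0]
gripper_width: 0.0598
gripper_force: 0.0
go [-0.0016 -0.0009  0.0737] [ 0.03  0.01 -0.13] rows 1.7671810042001237 0.019110237680372753 j [ 24.  10. -24.  -0. -56.   4.] t 10.9833 w 0.05983978977864928
```

```bash
python3 -m pendant '[[-0.001,-0.001,0.015,0,0,-0.1],[-0.001,-0.001,0.035,0,0,-0.1],[-0.001,-0.001,0.055,0,0,-0.1],[-0.001,-0.001,0.067,0,0,-0.1],[-0.001,-0.001,0.074,0,0,-0.1],[-0.001,-0.001,0.074,0,0,-0.1],[-0.001,-0.001,0.074,0,0,-0.1],[-0.001,-0.001,0.074,0,0,-0.1]]'; python3 -c "
from h import *
a=np.radians(28.5);go(.5272-.0003*np.cos(a)-.0055*np.sin(a),.0238-.0003*np.sin(a)+.0055*np.cos(a),.096,-61.5)"
```

```text
time_s: 11.65
tcp_pos: [0.5255, 0.0294, 0.0969]
eef_rot: [-179.9, -0.0, -61.4]
contact_force: [-0.1, 0.9, 1.0]
gripper_width: 0.0601
gripper_force: 0.0
go [0.0002 0.0014 0.0009] [-0.08 -0.02  0.13] rows 0.04063215366691939 0.022163276011237396 j [ 25.  15. -29.   0. -46.   4.] t 11.65 w 0.06011395191378785
```

```bash
python3 -m pendant '[[0,0.001,0.001,0,0,0],[0,0.001,0.001,0,0,0],[0,0.001,0.001,0,0,0]]'; python3 -m pendant '[[0,0,0,0,0,0],[0,0,0,0,0,0],[0,0,0,0,0,0],[0,0,0,0,0,0],[0,0,0,0,0,0],[0,0,0,0,0,0],[0,0,0,0,0,0],[0,0,0,0,0,0],[0,0,0,0,0,0],[0,0,0,0,0,0],[0,0,0,0,0,0],[0,0,0,0,0,0]]' 0.005 55; python3 -m pendant '[[0,0,-0.002,0,0,0],[0,0,-0.004,0,0,0],[0,0,-0.006,0,0,0],[0,0,-0.009,0,0,0],[0,0,-0.012,0,0,0],[0,0,-0.014,0,0,0],[0,0,-0.015,0,0,0],[0,0,-0.015,0,0,0],[0,0,-0.015,0,0,0]]'; cat > tilt.py <<'E'
from h import *
from plant import r
s=r.get_state();print(s["tcp_pos"],s["eef_rot"],s["contact_force"].round(1),s["moment"].round(3))
a=np.radians(28.5);ex=np.array([np.cos(a),np.sin(a)]);ey=np.array([-np.sin(a),np.cos(a)]);o=np.array([.527,.0242])
h=s["tcp_pos"][2]-.096
for n in("top","scene"):
    c=r.capture(n);np.savez(n+"L.npz",**c);cv2.imwrite(f"pics/{n}_{s['time_s']:.1f}.png",c["frame"][:,:,::-1]);P=cloud(c);Z=P[...,2]
    X=(P[...,:2]-o)@ex;Y=(P[...,:2]-o)@ey
    m=(abs(X)<.037)&(abs(Y)<.137)&(abs(Z-.038-h)<.012)&(c["frame"].max(-1)>100)
    A=np.c_[X[m],Y[m],np.ones(m.sum())];z=Z[m]
    for _ in range(4):
        k=np.linalg.lstsq(A,z,rcond=None)[0];g=abs(z-A@k)<.003;A,z=A[g],z[g]
    print(n,len(z),"slope deg x,y",np.degrees(k[:2]).round(2),"z0",k[2].round(4))
E
python3 tilt.py; python3 - <<'E'
import subprocess
E
```

```text
time_s: 11.9
tcp_pos: [0.5242, 0.0283, 0.0954]
eef_rot: [-179.9, -0.0, -61.4]
contact_force: [-0.4, -0.8, -0.2]
gripper_width: 0.0598
gripper_force: 0.0
time_s: 12.9
tcp_pos: [0.5242, 0.0284, 0.0948]
eef_rot: [-180.0, -0.0, -61.4]
contact_force: [1.5, 1.3, -2.8]
gripper_width: 0.0134
gripper_force: 55.0
time_s: 13.65
tcp_pos: [0.524, 0.0283, 0.1099]
eef_rot: [-180.0, 0.0, -61.4]
contact_force: [0.9, 0.8, -5.9]
gripper_width: 0.0135
gripper_force: 55.0
[0.52401434 0.02825392 0.10989376] [-1.79995656e+02  2.57378942e-03 -6.14244890e+01] [ 0.9  0.8 -5.9] [ 0.008 -0.008 -0.026]
top 217 slope deg x,y [-0.2   0.78] z0 0.0554
scene 1172 slope deg x,y [ 0.1  -0.11] z0 0.0531
```

Clear of the mat and level to about 0.1°, with 5.9 N on the wrist, which is the full load. I'll carry on up smoothly.

```bash
python3 -m pendant '[[0,0,-0.002,0,0,0],[0,0,-0.005,0,0,0],[0,0,-0.009,0,0,0],[0,0,-0.014,0,0,0],[0,0,-0.019,0,0,0],[0,0,-0.024,0,0,0],[0,0,-0.029,0,0,0],[0,0,-0.034,0,0,0],[0,0,-0.038,0,0,0],[0,0,-0.041,0,0,0],[0,0,-0.043,0,0,0],[0,0,-0.043,0,0,0]]'; python3 -m pendant '[[0,0,-0.002,0,0,0],[0,0,-0.005,0,0,0],[0,0,-0.009,0,0,0],[0,0,-0.014,0,0,0],[0,0,-0.019,0,0,0],[0,0,-0.024,0,0,0],[0,0,-0.029,0,0,0],[0,0,-0.034,0,0,0],[0,0,-0.038,0,0,0],[0,0,-0.041,0,0,0],[0,0,-0.043,0,0,0],[0,0,-0.043,0,0,0]]'; python3 tilt.py; ls pics
```

```text
time_s: 14.75
tcp_pos: [0.5242, 0.0283, 0.1533]
eef_rot: [-180.0, -0.0, -61.4]
contact_force: [-0.0, 0.2, -6.0]
gripper_width: 0.0137
gripper_force: 55.0
time_s: 15.75
tcp_pos: [0.5243, 0.0283, 0.1963]
eef_rot: [-180.0, -0.0, -61.4]
contact_force: [0.7, 0.1, -5.3]
gripper_width: 0.0134
gripper_force: 55.0
[0.52426582 0.0283146  0.19634136] [-1.79959753e+02 -6.88443030e-03 -6.14191422e+01] [ 0.7  0.1 -5.3] [ 0.035 -0.082  0.009]
top 11 slope deg x,y [  2.29 -11.56] z0 0.1135
scene 1325 slope deg x,y [0.08 0.06] z0 0.1395
crop0.png
scene0.png
scene2.png
scene_13.7.png
scene_15.8.png
top0.png
top2.png
top3.png
top_13.7.png
top_15.8.png
w1.png
wrist2.png
wrist3.png
```

Level to within 0.1° and about 10 cm up. I'll hold still for over two seconds, then check.

```bash
for i in 1 2 3; do python3 -m pendant '[[0,0,0,0,0,0],[0,0,0,0,0,0],[0,0,0,0,0,0],[0,0,0,0,0,0],[0,0,0,0,0,0],[0,0,0,0,0,0],[0,0,0,0,0,0],[0,0,0,0,0,0],[0,0,0,0,0,0],[0,0,0,0,0,0],[0,0,0,0,0,0],[0,0,0,0,0,0]]' | head -2; done; python3 tilt.py; mv pics/scene_1[89]*.png pics/final.png
```

```text
time_s: 16.85
tcp_pos: [0.5241, 0.0283, 0.1959]
time_s: 17.85
tcp_pos: [0.5241, 0.0283, 0.1959]
time_s: 18.85
tcp_pos: [0.5241, 0.0283, 0.1959]
[0.52408667 0.02825796 0.1958686 ] [-1.79999153e+02 -1.85422680e-04 -6.14228529e+01] [-0.1 -0.9 -5.8] [-0.006 -0.026  0.047]
top 10 slope deg x,y [-0.71 15.53] z0 0.1756
scene 1346 slope deg x,y [-0.03 -0.1 ] z0 0.1392
```

View pics/final.png

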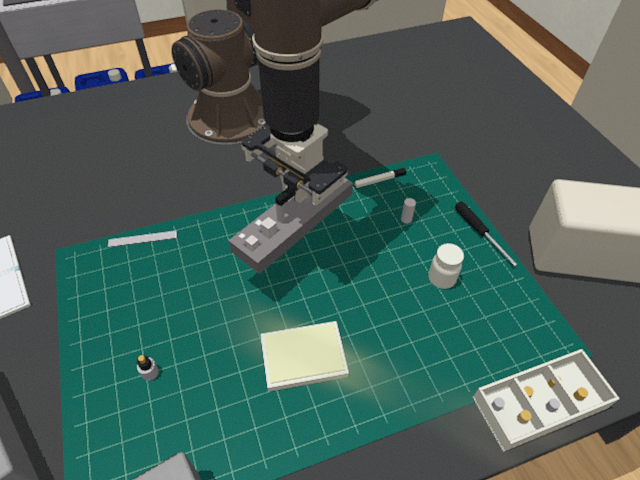

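The caddy (290,220) is held level above the mat. The round block (408,211) and everything else on the bench are where they were.

```bash
python3 -c "
from plant import r
print(r.close_job())"
```

```text
the job is handed in; nothing more can be done
None
```

The square block is fully down in its pocket, and the job was handed in at about 19 s with the caddy held by its handle, level to about 0.1° and 10 cm above the mat, after a 3 s still hold.

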